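# Clear the balance bench after weighing

## Task

Put away what is left standing by the balance: the two steel weights go into the wooden weight case, the large one in the large bay and the small one in the small bay, both amber vials into the long white tray, and the porcelain crucible into the round steel dish. Stand everything upright on the floor of its place, set down and not dropped, and leave the reagent bottle and the beaker where they are.

Things in the scene. Friction and masses are not known exactly. Their poses are not given: they have to be found in the camera images.
- weight_large: Large steel calibration weight, 0.5 kg, standing upright and loose: cylinder 38 mm in diameter and 55 mm high, with a narrow neck and a round knob 26 mm in diameter on top, 68 mm high in all. Origin: centre of its underside; z up along its axis.
- weight_small: Small steel calibration weight, 0.2 kg, standing upright and loose: cylinder 27 mm in diameter and 40 mm high, with a narrow neck (12 mm) and a round knob 19 mm in diameter from 48 to 53 mm height, 53 mm high in all. Origin: centre of its underside; z up along its axis.
- vial_squat: Squat amber glass vial with a white cap, standing upright and loose, closed, about 50 g: 32 mm in diameter (cap 30 mm, the top 12 mm), 46 mm high in all. Origin: centre of its underside; z up along its axis.
- vial_tall: Tall slender amber glass vial with a white cap, standing upright and loose, closed, about 40 g: 26 mm in diameter (cap 24 mm, the top 12 mm), 62 mm high in all. Origin: centre of its underside; z up along its axis.
- crucible: Open white porcelain crucible, standing upright and loose, about 60 g: 46 mm high, 44 mm in outer diameter over its straight top 12 mm, tapering below to 32 mm at the foot, wall 3 mm. Origin: centre of its underside; z up along its axis.
- weight_case: Open wooden weight case, fixed, 72 mm (its x) by 123 mm (its y), 18 mm high, floor 6 mm above the bench, walls 5 mm. A divider makes two bays: the large bay, inside 62 by 62 mm, is centred at y = -25.5 mm; the small bay, inside 62 mm (x) by 46 mm (y), is centred at y = +33.5 mm (both at x = 0). Origin: centre of its underside; z up. It may be turned up to 0.45 rad.
- vial_tray: Long open white plastic tray without divisions, fixed, 70 mm (its x) by 150 mm (its y), 18 mm high, walls and floor 4 mm thick; it holds both vials, anywhere in it. Origin: centre of its underside; z up. It may be turned up to 0.45 rad.
- round_dish: Small round open steel dish, fixed, 74 mm in diameter at the rim and 68 mm at the foot, 14 mm high, wall 3 mm, floor 4 mm above the bench; for the crucible. Origin: centre of its underside; z up.
- reagent_bottle: Bystander, loose: white reagent bottle with a black cap, 72 mm in diameter and 150 mm high, at the bench's right. Leave it where it stands. Origin: centre of its underside; z up.
- beaker: Bystander, loose: empty glass beaker, about 68 mm in diameter and 90 mm high, at the bench's left. Leave it where it stands. Also on the left, nearer the robot (about x 0.3, y 0.52), stands a fixed white balance, under 80 mm high, 190 by 270 mm. Origin: centre of its underside; z up.
There are look-alikes about, which are no part of the job. What is shaped like the vial_tall but red or yellow is not meant.

How it is judged (in metres and radians):
At the end, for the whole second after the job is handed in: Large weight in the large bay, small weight in the small bay, both vials in the white tray, crucible in the dish (axes within 20 mm): each with its underside within 3 mm of the floor of its place, upright within 0.12 rad and at rest (under 0.02 m/s) (x of weight_large in the frame of weight_case between -0.018 and 0.018 m and y of weight_large in the frame of weight_case between -0.043 and -0.008 m and z of weight_large in the frame of weight_case between 0.003 and 0.009 m and x of weight_small in the frame of weight_case between -0.024 and 0.024 m and y of weight_small in the frame of weight_case between 0.018 and 0.049 m and z of weight_small in the frame of weight_case between 0.003 and 0.009 m and x of vial_squat in the frame of vial_tray between -0.024 and 0.024 m and y of vial_squat in the frame of vial_tray between -0.064 and 0.064 m and z of vial_squat in the frame of vial_tray between 0.001 and 0.007 m and x of vial_tall in the frame of vial_tray between -0.024 and 0.024 m and y of vial_tall in the frame of vial_tray between -0.064 and 0.064 m and z of vial_tall in the frame of vial_tray between 0.001 and 0.007 m and horizontal distance between crucible and round_dish below 0.02 m and z of crucible in the frame of round_dish between 0.001 and 0.007 m and angle between each of weight_large, weight_small, vial_squat, vial_tall, crucible's own z axis and vertical below 0.12 rad and linear speed of each of weight_large, weight_small, vial_squat, vial_tall, crucible below 0.02 m/s); the robot touches nothing.
It fails at once if a weight, vial or crucible is dropped (falls free of the fingers faster than 0.7 m/s: more than about 25 mm) ((linear speed of weight_large above 0.7 m/s and contact force between the fingers and weight_large below 0.02 N) or (linear speed of weight_small above 0.7 m/s and contact force between the fingers and weight_small below 0.02 N) or (linear speed of vial_squat above 0.7 m/s and contact force between the fingers and vial_squat below 0.02 N) or (linear speed of vial_tall above 0.7 m/s and contact force between the fingers and vial_tall below 0.02 N) or (linear speed of crucible above 0.7 m/s and contact force between the fingers and crucible below 0.02 N)).
It fails at once if the reagent bottle is pushed more than 20 mm or tipped (distance of reagent_bottle from where it was at the start of the episode above 0.02 m or angle between reagent_bottle's own z axis and vertical above 0.3 rad).
It fails at once if the beaker is pushed more than 20 mm or tipped (distance of beaker from where it was at the start of the episode above 0.02 m or angle between beaker's own z axis and vertical above 0.3 rad).
It also fails if it takes over 122 s, if anything falls off the work surface, if the arm or the gripper's body presses on something with over 40 N, if the wrist force passes 120 N, or if a joint passes its speed limit or range.

## Robot

A 6-joint arm with a two-finger parallel gripper is mounted at the origin on the work surface. World frame = base frame: x ahead of the robot, y to its left, z up, the work surface at z = 0. Lengths are in mm, angles in rad, forces in N, time in s.
With the tool pointing down it reaches from about 375 to 750 mm from the base axis. Payload 9 kg.
Tool frame: the origin (TCP) lies midway between the tips of the shut fingers; the grasp point (between the pads) lies 19 mm behind it (robot.grasp_offset is the distance from the TCP to the grasp point, in mm); z points along the fingers, y is the line along which they close (so a half turn about z gives the same grasp; the last joint's range is limited). The gripper opens to 85 mm and grips with 20 to 120 N. Pads are 22 mm wide; open, the fingers measure 114 mm over their backs; the gripper's body (76 mm by 85 mm) begins 54 mm behind the grasp point. The pads swing forward as they close: fully open they stand 13 mm farther back than shut.
Start: joints at [0.92, 0.104, 0.097, 1.564, 0, 1.353], TCP at [251.657, 544.707, 231.331] pointing down, gripper open.
Joint ranges: [-2.99, 2.99], [-0.84, 1.86], [-1.1, 1.16], [-1.84, 2.11], [-1.51, 1.56], [-3.14, 3.14]. Speed limits (rad/s): [2.22, 2.22, 2.57, 3.14, 3.14, 3.14].

## Interface

Orientations are given as a rotation vector (axis times angle).
In Python, from workcell import robot gives the robot as it stands.
- The arm moves only by the tool play_rows, never from a script. Its argument "steps" is a list of rows, each a list of 5 numbers: the opening, from 0 (shut) to 1 (fully open), then the shift along the tool's x, y, z in m, then the turn about the tool's z in rad. In form: [[claw, dx, dy, dz, turn], ...]. A call has exactly 5 rows; each row shifts and turns the commanded pose from where the row before left it, along the tool's axes as they then stand; what a row does not reach is not made up. A row lasts 1/12 s, in which the tool goes at most 41.7 mm and 7.16 degrees, less where a joint would pass 70% of its speed; a pose out of reach is approached as far as the arm can. A call is refused whole if a number of a shift passes 0.0417 or a number of a turn 0.125, either way. A call with a gripper value outside its range is refused whole. The fingers move at their own pace and stop on an object; the grip force is fixed at half the most. Time passes only in rows, so rows that do not move let the fingers close, or fill a call up. It gives the time, the measured TCP pose, the force, the opening and the grip force at its end, in the units of the state.
- robot.state(): the state, without advancing time (a new reading comes with each control period).
- robot.grab_frame(name): name is "scene" or "top" or "wrist"; returns the picture (384x512x3 uint8, red, green, blue); there is no depth.
- robot.camera_params(name): a dict with "fov_y" (degrees; the focal length in pixels is half the picture's height over the tangent of half this angle, whatever the lens; pixels are square), "cx", "cy" (the principal point, pixels), "R" (3x3) and "t" (3): a world point X has camera coordinates R X + t; the wrist camera has in their place "tool_from_camera" (4x4, takes a point from camera to tool coordinates, whose origin is the TCP and whose axes are the flange's). Camera axes: x right, y down, z forward; pixel columns grow to the right and rows downward; lengths in mm; the calibration is good to about 2 mm. A picture is of the moment at which its call begins: read the wrist's pose just before it. camera_params takes no time and is no camera call.
- robot.finish_job(): hands the job in; it is judged then, once.
The state is a dict: "time": time; "joint_positions": joint angles; "dq": joint speeds; "effort": joint torques, N m; "eef_pos": TCP position; "tool_rot": TCP orientation; "ft_force": force on the tool from outside, world axes, zero at the start; "torque": the same for the moment, N m; "gripper_width": finger opening in mm; "grip_force": force on a finger pad.
Only numpy, scipy, OpenCV 4.12 (cv2) and the standard library are available. Lean on these libraries where they do the work, as an engineer would, in place of code of your own. Each camera call takes 0.05 s, during which the arm holds its last target. There are 200 camera calls.

## Working session

There is one attempt and no reset: what is moved stays moved. The work goes in short steps, Python scripts to look and compute and a tool call to move; the robot and the scene stay as the last step left them, time stands still between calls to the robot, and variables do not carry over. Pictures are saved under pics/ and viewed, at most 14 in all, crops included, and the job is handed in when it is done.

Besides the shell and the picture viewer there is one more tool, called after "Emit:" by a JSON object that holds its "name" and its "arguments". play_rows: Moves the arm, as the interface text tells. Its arguments: {"type":"object","properties":{"steps":{"type":"array","items":{"type":"array","items":{"type":"number"}}}},"required":["steps"]}

```bash
mkdir -p pics; ls; python3 - <<'E'
from workcell import robot
import cv2,numpy as np
print(robot.state())
for n in("scene","top","wrist"):
    p=robot.camera_params(n);print(n,p)
for n in("scene","top"):
    cv2.imwrite(f"pics/{n}0.png",cv2.resize(robot.grab_frame(n)[:,:,::-1],(800,600),interpolation=cv2.INTER_CUBIC))
E
```

```text
pics
{'time': 0.0, 'joint_positions': array([9.20315219e-01, 1.04711878e-01, 9.64520237e-02, 1.56388026e+00,
       1.23470125e-05, 1.35311321e+00]), 'dq': array([-0.00030636, -0.00131589, -0.00184796,  0.00031888,  0.0003018 ,
        0.00097803]), 'effort': array([-1.69877527e-03, -5.56924832e+01,  5.03649580e+01,  1.67312130e-02,
       -5.14969070e-04,  3.90316336e-05]), 'eef_pos': array([251.42091075, 544.41764275, 230.50546053]), 'tool_rot': array([-6.74420067e-01, -3.06775769e+00,  1.90655237e-03]), 'ft_force': array([ 0.14605921,  0.6868419 , -0.6326104 ]), 'torque': array([-0.08175779,  0.01655629,  0.02849149]), 'grip_force': 0.0, 'gripper_width': 85.40505019186274}
scene {'fov_y': 57.64300941213856, 'cx': 252.96506563258916, 'cy': 193.7510501599077, 'R': array([[-0.86547768,  0.50091741,  0.00548879],
       [ 0.40922564,  0.71328872, -0.56899347],
       [-0.28893383, -0.490205  , -0.82232372]]), 't': array([ 475.92735305, -193.94876777, 1024.49367088])}
top {'fov_y': 52.78867807374826, 'cx': 252.73654728159067, 'cy': 187.93908714686557, 'R': array([[ 0.02598297, -0.99961169,  0.01006797],
       [-0.99678989, -0.02666995, -0.07548931],
       [ 0.07572851, -0.00807421, -0.99709578]]), 't': array([ -14.33323486,  538.10734277, 1174.5147289 ])}
wrist {'fov_y': 65.06848118819306, 'cx': 258.45500934118087, 'cy': 193.72384360931633, 'tool_from_camera': array([[-1.38165993e-04, -9.60428231e-01, -2.78527548e-01,
         7.21253263e+01],
       [ 9.99999988e-01, -1.13623937e-04, -1.04256668e-04,
        -3.39593113e-01],
       [ 6.84836504e-05, -2.78527559e-01,  9.60428235e-01,
        -1.43030237e+02],
       [ 0.00000000e+00,  0.00000000e+00,  0.00000000e+00,
         1.00000000e+00]])}
```

View pics/top0.png

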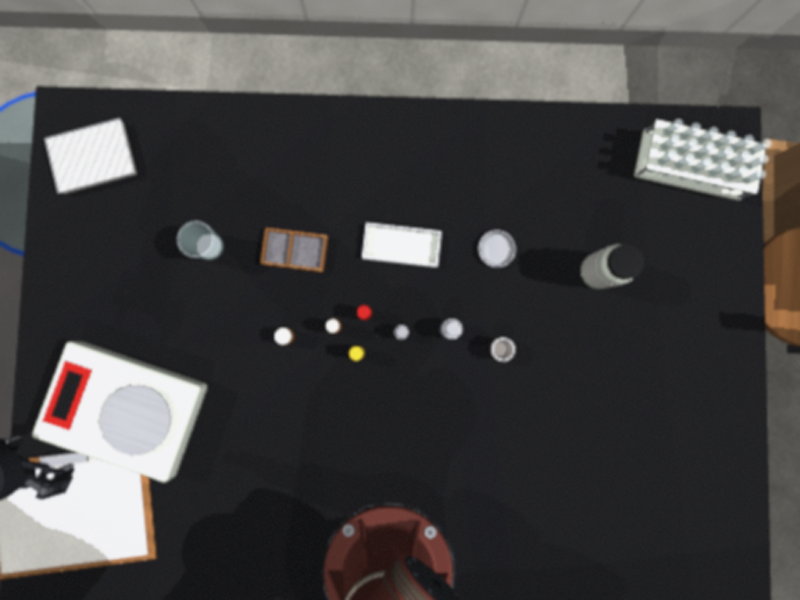

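View pics/scene0.png

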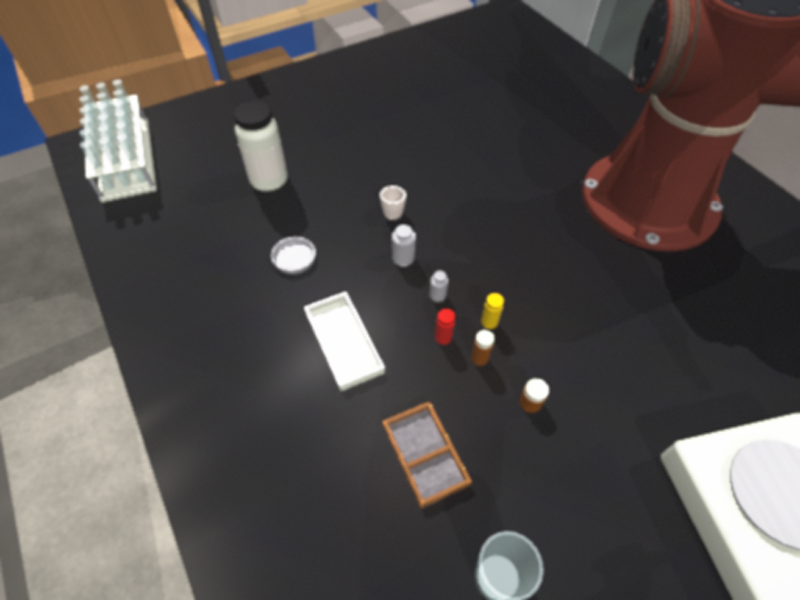

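Top view: vials, weights and crucible lie in a row around (280–505, 325–350), with receptacles at row ~245. Red and yellow look-alikes sit beside the tall vial at (333,326). Next I'll enlarge this area.

```bash
python3 - <<'E'
from workcell import robot
import cv2
im=robot.grab_frame("top")[:,:,::-1]; cv2.imwrite("pics/topraw.png",im)
cv2.imwrite("pics/topcrop.png",cv2.resize(im[135:240,160:340],None,fx=4.44444,fy=4.44444,interpolation=cv2.INTER_CUBIC))
im=robot.grab_frame("scene")[:,:,::-1]; cv2.imwrite("pics/sceneraw.png",im)
cv2.imwrite("pics/scenecrop.png",cv2.resize(im[110:270,215:365],None,fx=3.75,fy=3.75,interpolation=cv2.INTER_CUBIC))
E
```

```text
(no output)
```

View pics/topcrop.png

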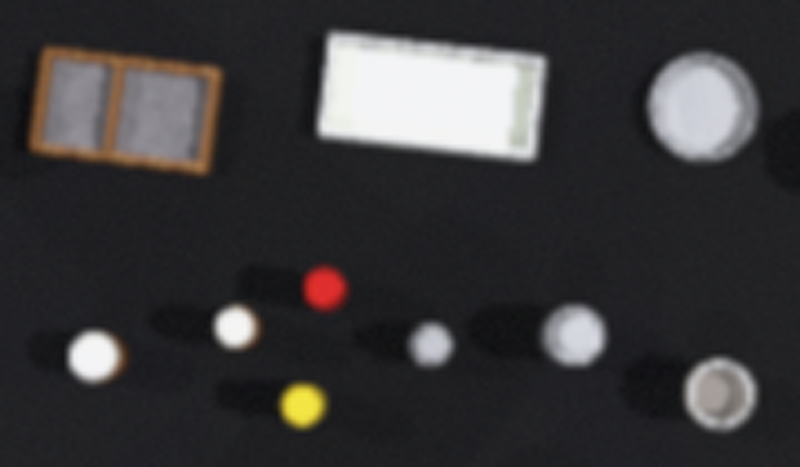

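View pics/scenecrop.png

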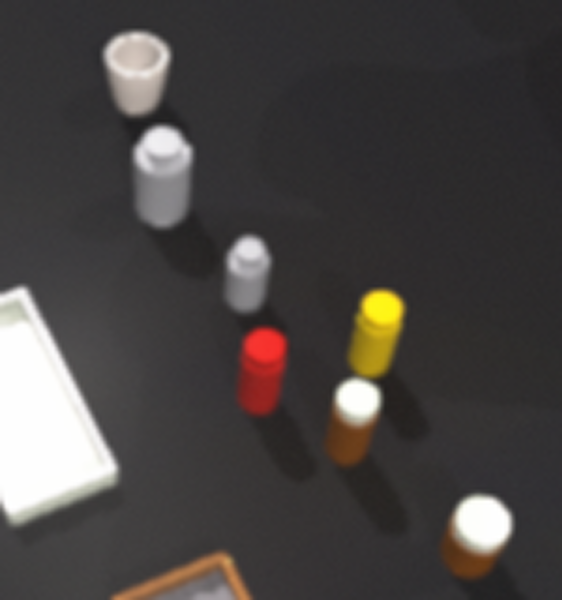

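```bash
cat > h.py <<'E'
import numpy as np
from workcell import robot
from scipy.spatial.transform import Rotation as Ro
def px2w(cam,u,v,z):
    p=robot.camera_params(cam);f=192/np.tan(np.radians(p["fov_y"]/2))
    R,t=p["R"],p["t"];c=-R.T@t;d=R.T@np.array([(u-p["cx"])/f,(v-p["cy"])/f,1])
    return (c+d*(z-c[2])/d[2])[:2]
def topc(u,v,z): return px2w("top",(u+.5)/4.4444-.5+160,(v+.5)/4.4444-.5+135,z)
def scc(u,v,z): return px2w("scene",(u+.5)/3.75-.5+215,(v+.5)/3.75-.5+110,z)
E
python3 - <<'E'
from h import *
np.set_printoptions(precision=1,suppress=True)
for n,a,z in[("squat",(94,356),46),("tall",(236,328),62),("red",(324,288),62),("yel",(302,406),62),("small",(431,345),40),("large",(576,336),55),("cruc",(720,394),46),("dish",(702,107),14)]:
    print(n,topc(*a,z))
for n,a,z in[("squat",(482,525),46),("tall",(357,400),62),("red",(265,345),62),("yel",(382,308),62),("small",(250,245),53),("large",(166,141),68),("cruc",(137,55),46)]:
    print("sc",n,scc(*a,z))
for n,cs in[("tray",[(329,32),(546,55),(536,160),(318,137)]),("case",[(43,47),(222,68),(209,173),(29,152)])]:
    P=np.array([topc(*c,18) for c in cs]);c=P.mean(0)
    l=(P[0]+P[3]-P[1]-P[2])/2; w=(P[0]+P[1]-P[2]-P[3])/2
    print(n,c,"len",np.linalg.norm(l),np.linalg.norm(w),"yaw(y axis)",np.arctan2(-l[0],l[1]),np.arctan2(w[1],w[0]))
E
```

```text
squat [450.  213.9]
tall [471.1 117.3]
red [499.3  59.4]
yel [420.4  71.7]
small [463.5 -13.5]
large [ 471.8 -110.6]
cruc [ 435.4 -209.7]
dish [ 636.  -200.6]
sc squat [452.2 217.4]
sc tall [473.4 120.2]
sc red [499.5  60.1]
sc yel [421.1  73.3]
sc small [461.3 -15. ]
sc large [ 469.8 -109. ]
sc cruc [ 434.6 -209.7]
tray [638.  -10.5] len 153.27176681211802 74.63605170899795 yaw(y axis) -0.07873595654722015 -0.07358206538070551
case [622.2 203.5] len 126.31439132223001 74.52616845117255 yaw(y axis) -0.08998208403741809 -0.08814022548844443
```

```bash
cat >> h.py <<'E'
def go(x,y,z):
    "delta in tool axes (mm) from measured pose to world target"
    s=robot.state();R=Ro.from_rotvec(s["tool_rot"]).as_matrix()
    print("at",s["eef_pos"].round(1),"t",round(s["time"],2),"w",round(s["gripper_width"],1),"gf",s["grip_force"],"j",s["joint_positions"].round(2))
    print("delta tool",(R.T@(np.array([x,y,z])-s["eef_pos"])).round(1),"toolx",R[:,0].round(3),"tooly",R[:,1].round(3),"yaw of tool y",np.arctan2(R[1,1],R[0,1]).round(3))
E
python3 - <<'E'
from h import *
go(473,119,110)
for z,uv in((0,(204,246)),(90,(197,238))): print("beaker",px2w("top",uv[0]/1.5625-.2,uv[1]/1.5625-.2,z))
print("bottle",px2w("top",626/1.5625,262/1.5625,150))
E
```

```text
at [251.5 544.5 230.8] t 0.2 w 85.1 gf 0.0 j [0.92 0.1  0.1  1.56 0.   1.35]
delta tool [-379.6 -293.3  121. ] toolx [-0.908  0.419  0.   ] tooly [ 0.419  0.908 -0.001] yaw of tool y 1.138
beaker [626.49546926 387.63364581]
beaker [627.92987949 373.33370141]
bottle [ 595.78098705 -407.84771632]
```

Emit:
{"name": "play_rows", "arguments": {"steps": [[1, 0, 0, 0, -0.12], [1, 0, 0, 0, -0.12], [1, 0, 0, 0, -0.117], [1, 0, 0, 0, 0], [1, 0, 0, 0, 0]]}}

```text
time: 0.62
eef_pos: [251.6, 544.6, 231.2]
tool_rot: [-0.125, -3.139, 0.0]
ft_force: [0.2, -0.0, -0.1]
gripper_width: 85.6
grip_force: 0.0
```

```bash
python3 -c "
from h import *
go(451,215.5,100)"
```

```text
at [251.6 544.6 231.2] t 0.62 w 85.6 gf 0.0 j [ 0.92  0.1   0.1   1.56 -0.    1.  ]
delta tool [-224.9 -312.2  131.2] toolx [-0.997  0.079  0.   ] tooly [ 0.079  0.997 -0.   ] yaw of tool y 1.491
```

Emit:
{"name": "play_rows", "arguments": {"steps": [[1, -0.01875, -0.026, 0.0109, 0], [1, -0.01875, -0.026, 0.0109, 0], [1, -0.01875, -0.026, 0.0109, 0], [1, -0.01875, -0.026, 0.0109, 0], [1, -0.01875, -0.026, 0.0109, 0]]}}

```text
time: 1.03
eef_pos: [335.7, 406.7, 176.3]
tool_rot: [0.125, 3.139, 0.0]
ft_force: [1.0, 0.4, 0.2]
gripper_width: 85.6
grip_force: 0.0
```

Emit:
{"name": "play_rows", "arguments": {"steps": [[1, -0.01875, -0.026, 0.0109, 0], [1, -0.01875, -0.026, 0.0109, 0], [1, -0.01875, -0.026, 0.0109, 0], [1, -0.01875, -0.026, 0.0109, 0], [1, -0.01875, -0.026, 0.0109, 0]]}}

```text
time: 1.45
eef_pos: [419.5, 269.9, 121.9]
tool_rot: [0.126, 3.139, 0.0]
ft_force: [0.6, 0.7, -0.3]
gripper_width: 85.6
grip_force: 0.0
```

Emit:
{"name": "play_rows", "arguments": {"steps": [[1, -0.01875, -0.026, 0.0109, 0], [1, -0.01875, -0.026, 0.0109, 0], [1, 0, 0, 0, 0], [1, 0, 0, 0, 0], [1, 0, 0, 0, 0]]}}

```text
time: 1.87
eef_pos: [452.3, 216.8, 100.7]
tool_rot: [-0.124, -3.139, -0.001]
ft_force: [-0.2, 1.0, 0.6]
gripper_width: 85.3
grip_force: 0.0
```

```bash
python3 -c "
from h import *
import cv2
go(451,215.5,9)
im=robot.grab_frame('wrist');cv2.imwrite('pics/w1.png',im[:,:,::-1])"
```

```text
at [452.3 216.8 100.7] t 1.87 w 85.3 gf 0.0 j [ 0.19 -0.18 -0.42  1.33  0.    0.26]
delta tool [ 1.1 -1.4 91.7] toolx [-0.997  0.079  0.   ] tooly [0.079 0.997 0.   ] yaw of tool y 1.492
```

View pics/w1.png

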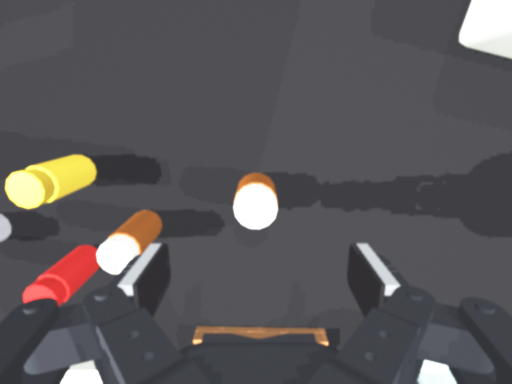

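Wrist view: the squat vial's cap is at (256,206), with the tall vial at (119,253) and the yellow one at (26,188). It is centred between the fingers. I'll check this against the tool frame.

```bash
cat >> h.py <<'E'
def wr(u,v,z):
    s=robot.state();p=robot.camera_params("wrist");f=192/np.tan(np.radians(p["fov_y"]/2));T=p["tool_from_camera"]
    R=Ro.from_rotvec(s["tool_rot"]).as_matrix()
    c=R@T[:3,3]+s["eef_pos"];d=R@T[:3,:3]@np.array([(u-p["cx"])/f,(v-p["cy"])/f,1])
    return (c+d*(z-c[2])/d[2]).round(1)
E
python3 -c "
from h import *
print(wr(256,206,46),wr(119,253,62),wr(26,188,62))"
```

```text
[446.2 216.2  46. ] [466.8 122.9  62. ] [417.9  74.2  62. ]
```

Emit:
{"name": "play_rows", "arguments": {"steps": [[1, 0.003, -0.001, 0.03, 0], [1, 0, 0, 0.03, 0], [1, 0, 0, 0.02, 0], [1, 0, 0, 0.011, 0], [1, 0, 0, 0, 0]]}}

```text
time: 2.33
eef_pos: [447.3, 216.4, 7.5]
tool_rot: [-0.118, -3.136, 0.001]
ft_force: [-1.1, 0.5, -0.3]
gripper_width: 85.3
grip_force: 0.0
```

Emit:
{"name": "play_rows", "arguments": {"steps": [[0.2, 0, 0, 0, 0], [0.2, 0, 0, 0, 0], [0.2, 0, 0, 0, 0], [0.2, 0, 0, 0, 0], [0.2, 0, 0, 0, 0]]}}

```text
time: 2.75
eef_pos: [450.3, 216.0, 11.0]
tool_rot: [0.119, 3.137, 0.001]
ft_force: [-2.3, 0.1, 4.5]
gripper_width: 30.0
grip_force: 58.9
```

Emit:
{"name": "play_rows", "arguments": {"steps": [[0.2, 0, 0, 0, 0], [0.2, 0, 0, 0, 0], [0.2, 0, 0, 0, 0], [0.2, 0, 0, 0, 0], [0.2, 0, 0, 0, 0]]}}

```text
time: 3.17
eef_pos: [450.3, 216.0, 11.0]
tool_rot: [0.119, 3.137, 0.001]
ft_force: [-1.1, 1.3, 6.7]
gripper_width: 30.1
grip_force: 58.9
```

Emit:
{"name": "play_rows", "arguments": {"steps": [[0.2, 0, 0, -0.01, 0], [0.2, 0, 0, -0.03, 0], [0.2, 0, 0, -0.04, 0], [0.2, 0, 0, -0.02, 0], [0.2, 0, 0, 0, 0]]}}

```text
time: 3.58
eef_pos: [452.4, 216.4, 115.9]
tool_rot: [0.119, 3.131, 0.003]
ft_force: [0.5, 0.3, 0.4]
gripper_width: 30.5
grip_force: 59.4
```

```bash
python3 -c "
from h import *
go(640,17.5,110)
"
```

```text
at [452.4 216.4 115.9] t 3.58 w 30.5 gf 59.398802518844604 j [ 0.18 -0.2  -0.41  1.36  0.    0.26]
delta tool [-202.1 -184.1    7.1] toolx [-0.997  0.076 -0.008] tooly [0.076 0.997 0.002] yaw of tool y 1.495
```

Emit:
{"name": "play_rows", "arguments": {"steps": [[0.2, -0.015, -0.0135, 0, 0], [0.2, -0.0225, -0.0205, 0, 0], [0.2, -0.0225, -0.0205, 0, 0], [0.2, -0.0225, -0.0205, 0, 0], [0.2, -0.0225, -0.0205, 0, 0]]}}

```text
time: 4.0
eef_pos: [547.5, 111.5, 109.6]
tool_rot: [0.119, 3.139, 0.0]
ft_force: [0.5, 0.0, -0.6]
gripper_width: 30.2
grip_force: 59.4
```

Emit:
{"name": "play_rows", "arguments": {"steps": [[0.2, -0.0225, -0.0205, 0, 0], [0.2, -0.0225, -0.0205, 0, 0], [0.2, -0.0225, -0.0205, 0, 0], [0.2, -0.0225, -0.0205, 0, 0], [0.2, -0.007, -0.0065, 0, 0]]}}

```text
time: 4.42
eef_pos: [638.8, 13.7, 109.2]
tool_rot: [0.123, 3.138, -0.001]
ft_force: [1.3, 0.2, 0.2]
gripper_width: 30.1
grip_force: 59.5
```

Emit:
{"name": "play_rows", "arguments": {"steps": [[0.2, 0, 0, 0, 0], [0.2, 0, 0, 0, 0], [0.2, 0, 0, 0, 0], [0.2, 0, 0, 0, 0], [0.2, 0, 0, 0, 0]]}}

```text
time: 4.83
eef_pos: [636.3, 18.1, 109.8]
tool_rot: [0.117, 3.139, 0.0]
ft_force: [-0.2, -0.1, -1.1]
gripper_width: 30.0
grip_force: 59.5
```

```bash
python3 -c "
from h import *
import cv2
go(640,17.5,16)
cv2.imwrite('pics/w2.png',robot.grab_frame('wrist')[:,:,::-1])"
```

```text
at [636.3  18.1 109.8] t 4.83 w 30.0 gf 59.46484386920929 j [-0.18  0.23  0.01  1.36  0.   -0.1 ]
delta tool [-3.8 -0.3 93.8] toolx [-0.997  0.074 -0.   ] tooly [0.074 0.997 0.   ] yaw of tool y 1.496
```

View pics/w2.png

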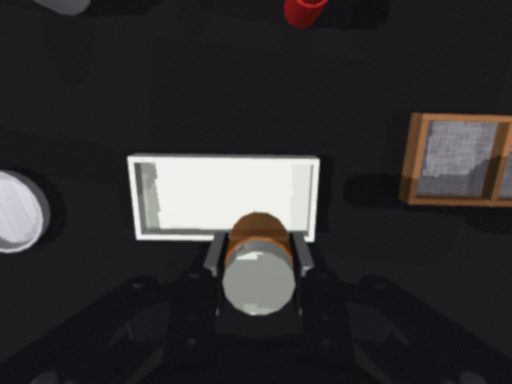

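Wrist view: vial held upright at (260,275). The tray's rim corners are at (130,155), (318,157), (313,240) and (136,239).

```bash
python3 -c "
from h import *
P=[wr(*c,18) for c in((130,155),(318,157),(313,240),(136,239))]
print(P,np.mean(P,0))
print(wr(260,215,30))"
```

```text
[array([593.4, -79.5,  18. ]), array([606. ,  67.2,  18. ]), array([676.7,  61.6,  18. ]), array([664.5, -88.3,  18. ])] [635.15  -9.75  18.  ]
[646.4  18.6  30. ]
```

Emit:
{"name": "play_rows", "arguments": {"steps": [[0.2, -0.002, 0, 0.025, 0], [0.2, 0, 0, 0.025, 0], [0.2, 0, 0, 0.02, 0], [0.2, 0, 0, 0.01, 0], [0.2, 0, 0, 0, 0]]}}

```text
time: 5.3
eef_pos: [636.7, 17.6, 26.9]
tool_rot: [-0.118, -3.135, -0.001]
ft_force: [0.0, 0.6, -1.1]
gripper_width: 30.2
grip_force: 59.5
```

Emit:
{"name": "play_rows", "arguments": {"steps": [[0.2, 0, 0, 0.005, 0], [0.2, 0, 0, 0.005, 0], [0.2, 0, 0, 0.003, 0], [0.2, 0, 0, 0, 0], [0.2, 0, 0, 0, 0]]}}

```text
time: 5.72
eef_pos: [639.1, 16.8, 17.0]
tool_rot: [0.119, 3.139, 0.0]
ft_force: [0.3, -0.0, -0.8]
gripper_width: 29.9
grip_force: 59.5
```

Emit:
{"name": "play_rows", "arguments": {"steps": [[0.2, 0, 0, 0.001, 0], [0.2, 0, 0, 0.001, 0], [0.2, 0, 0, 0, 0], [0.2, 0, 0, 0, 0], [0.2, 0, 0, 0, 0]]}}

```text
time: 6.13
eef_pos: [639.2, 16.8, 15.0]
tool_rot: [0.119, 3.138, -0.0]
ft_force: [0.0, -0.3, 3.6]
gripper_width: 30.3
grip_force: 59.7
```

Emit:
{"name": "play_rows", "arguments": {"steps": [[0.42, 0, 0, 0, 0], [0.45, 0, 0, 0, 0], [0.5, 0, 0, 0, 0], [0.5, 0, 0, 0, 0], [0.5, 0, 0, -0.005, 0]]}}

```text
time: 6.55
eef_pos: [637.9, 17.0, 18.4]
tool_rot: [-0.119, -3.137, -0.001]
ft_force: [-0.2, 0.2, 0.5]
gripper_width: 42.5
grip_force: 0.0
```

Emit:
{"name": "play_rows", "arguments": {"steps": [[0.5, 0, 0, -0.02, 0], [0.5, 0, 0, -0.035, 0], [0.6, 0, 0, -0.035, 0], [0.8, 0, 0, -0.02, 0.12], [1, 0, 0, 0, 0.12]]}}

```text
time: 6.97
eef_pos: [641.7, 16.4, 136.3]
tool_rot: [0.5, 3.093, -0.0]
ft_force: [-0.7, 0.4, 0.3]
gripper_width: 73.6
grip_force: 0.0
```

Emit:
{"name": "play_rows", "arguments": {"steps": [[1, 0, 0, 0, 0.12], [1, 0, 0, 0, 0.12], [1, 0, 0, 0, 0.12], [1, 0, 0, 0, 0.12], [1, 0, 0, 0, 0.12]]}}

```text
time: 7.38
eef_pos: [638.8, 16.9, 129.9]
tool_rot: [1.397, 2.814, 0.0]
ft_force: [-0.2, 0.1, -0.3]
gripper_width: 85.2
grip_force: 0.0
```

Emit:
{"name": "play_rows", "arguments": {"steps": [[1, 0, 0, 0, 0.12], [1, 0, 0, 0, 0.12], [1, 0, 0, 0, 0.12], [1, 0, 0, 0, 0.12], [1, 0, 0, 0, 0.12]]}}

```text
time: 7.8
eef_pos: [638.8, 16.9, 129.9]
tool_rot: [2.166, 2.275, 0.0]
ft_force: [-0.2, 0.6, 0.3]
gripper_width: 85.6
grip_force: 0.0
```

Emit:
{"name": "play_rows", "arguments": {"steps": [[1, 0, 0, 0, 0.06], [1, 0, 0, 0, 0], [1, 0, 0, 0, 0], [1, 0, 0, 0, 0], [1, 0, 0, 0, 0]]}}

```text
time: 8.22
eef_pos: [638.8, 16.9, 129.6]
tool_rot: [2.225, 2.218, 0.0]
ft_force: [0.5, 0.5, -0.2]
gripper_width: 85.6
grip_force: 0.0
```

```bash
python3 -c "
from h import *
go(471,120,105)"
```

```text
at [638.8  16.9 129.6] t 8.22 w 85.6 gf 0.0 j [-0.18  0.23  0.05  1.39  0.    1.4 ]
delta tool [ 102.6 -168.2   24.6] toolx [0.003 1.    0.   ] tooly [ 1.    -0.003  0.   ] yaw of tool y -0.003
```

Emit:
{"name": "play_rows", "arguments": {"steps": [[1, 0.01, -0.016, 0, 0], [1, 0.018, -0.03, 0.005, 0], [1, 0.02, -0.033, 0.005, 0], [1, 0.02, -0.033, 0.005, 0], [1, 0.018, -0.03, 0.005, 0]]}}

```text
time: 8.63
eef_pos: [495.4, 104.4, 109.1]
tool_rot: [-2.226, -2.217, -0.0]
ft_force: [-0.1, 0.7, 0.3]
gripper_width: 85.6
grip_force: 0.0
```

Emit:
{"name": "play_rows", "arguments": {"steps": [[1, 0.0166, -0.0262, 0.0046, 0], [1, 0, 0, 0, 0], [1, 0, 0, 0, 0], [1, 0, 0, 0, 0], [1, 0, 0, 0, 0]]}}

```text
time: 9.05
eef_pos: [472.2, 119.8, 105.4]
tool_rot: [2.227, 2.215, 0.001]
ft_force: [-0.4, 0.2, 0.0]
gripper_width: 85.5
grip_force: 0.0
```

```bash
python3 -c "
from h import *
import cv2
go(471,120,16)
cv2.imwrite('pics/w3.png',robot.grab_frame('wrist')[:,:,::-1])"
```

```text
at [472.2 119.8 105.4] t 9.05 w 85.5 gf 0.0 j [-0.02 -0.23 -0.46  1.35 -0.    1.56]
delta tool [ 0.2 -1.3 89.4] toolx [ 0.005  1.    -0.   ] tooly [ 1.    -0.005  0.001] yaw of tool y -0.005
```

View pics/w3.png

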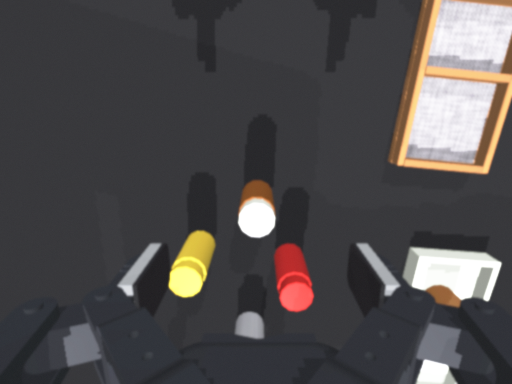

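Wrist view: the tall vial's cap is at (257,217), centred. Yellow (188,275) and red (294,290) are clear of the finger path.

```bash
python3 -c "
from h import *
print(wr(257,217,62),wr(249,325,53))"
```

```text
[469.8 120.8  62. ] [462.9  28.4  53. ]
```

Emit:
{"name": "play_rows", "arguments": {"steps": [[1, 0, -0.001, 0.025, 0], [1, 0, 0, 0.025, 0], [1, 0, 0, 0.025, 0], [1, 0, 0, 0.014, 0], [1, 0, 0, 0, 0]]}}

```text
time: 9.52
eef_pos: [468.2, 119.8, 12.6]
tool_rot: [-2.225, -2.212, 0.006]
ft_force: [-1.2, 0.6, 0.1]
gripper_width: 85.5
grip_force: 0.0
```

Emit:
{"name": "play_rows", "arguments": {"steps": [[0.15, 0, 0, 0, 0], [0.15, 0, 0, 0, 0], [0.15, 0, 0, 0, 0], [0.15, 0, 0, 0, 0], [0.15, 0, 0, 0, 0]]}}

```text
time: 9.93
eef_pos: [470.9, 120.3, 16.9]
tool_rot: [2.226, 2.215, 0.002]
ft_force: [0.2, 1.6, 6.3]
gripper_width: 25.7
grip_force: 7.3
```

Emit:
{"name": "play_rows", "arguments": {"steps": [[0.15, 0, 0, 0, 0], [0.15, 0, 0, 0, 0], [0.15, 0, 0, 0, 0], [0.15, 0, 0, 0, 0], [0.15, 0, 0, 0, 0]]}}

```text
time: 10.35
eef_pos: [471.0, 120.3, 17.1]
tool_rot: [2.226, 2.215, 0.002]
ft_force: [-1.0, -0.3, 5.5]
gripper_width: 24.6
grip_force: 58.7
```

Emit:
{"name": "play_rows", "arguments": {"steps": [[0.15, 0, 0, -0.01, 0], [0.15, 0, 0, -0.025, 0], [0.15, 0, 0, -0.03, 0], [0.15, 0, 0, -0.025, 0], [0.15, 0, 0, 0, 0]]}}

```text
time: 10.77
eef_pos: [473.0, 120.3, 112.1]
tool_rot: [2.223, 2.212, 0.009]
ft_force: [1.1, 0.3, 0.8]
gripper_width: 24.3
grip_force: 58.9
```

```bash
python3 -c "
from h import *
go(634.5,-45,106)"
```

```text
at [473.  120.3 112.1] t 10.77 w 24.3 gf 58.87518525123596 j [-0.02 -0.24 -0.45  1.35  0.    1.56]
delta tool [-164.5  162.2    7.4] toolx [ 0.005  1.    -0.   ] tooly [ 1.    -0.005  0.008] yaw of tool y -0.005
```

Emit:
{"name": "play_rows", "arguments": {"steps": [[0.15, -0.01, 0.01, 0, 0], [0.15, -0.025, 0.025, 0, 0], [0.15, -0.028, 0.028, 0, 0], [0.15, -0.028, 0.028, 0, 0], [0.15, -0.028, 0.028, 0, 0]]}}

```text
time: 11.18
eef_pos: [589.5, -1.2, 105.0]
tool_rot: [-2.226, -2.216, 0.001]
ft_force: [0.4, 0.7, 0.0]
gripper_width: 24.5
grip_force: 59.0
```

Emit:
{"name": "play_rows", "arguments": {"steps": [[0.15, -0.025, 0.025, 0, 0], [0.15, -0.016, 0.015, 0, 0], [0.15, -0.005, 0.004, 0, 0], [0.15, 0, 0, 0, 0], [0.15, 0, 0, 0, 0]]}}

```text
time: 11.6
eef_pos: [631.5, -45.4, 105.0]
tool_rot: [-2.226, -2.214, 0.001]
ft_force: [-0.8, -0.3, -0.2]
gripper_width: 24.4
grip_force: 59.0
```

Emit:
{"name": "play_rows", "arguments": {"steps": [[0.15, 0, 0, 0.02, 0], [0.15, 0, 0, 0.025, 0], [0.15, 0, 0, 0.02, 0], [0.15, 0, 0, 0.008, 0], [0.15, 0, 0, 0, 0]]}}

```text
time: 12.02
eef_pos: [630.0, -44.0, 30.6]
tool_rot: [-2.223, -2.215, 0.003]
ft_force: [-0.6, 0.3, -0.5]
gripper_width: 24.6
grip_force: 59.0
```

```bash
python3 -c "
from h import *
go(634.5,-45,21)"
```

```text
at [630.  -44.   30.6] t 12.02 w 24.6 gf 59.02401566505432 j [-0.28  0.26 -0.09  1.22  0.    1.3 ]
delta tool [-1.   4.6  9.6] toolx [0.004 1.    0.001] tooly [ 1.    -0.004 -0.004] yaw of tool y -0.004
```

Emit:
{"name": "play_rows", "arguments": {"steps": [[0.15, 0, 0.003, 0.004, 0], [0.15, 0, 0, 0.003, 0], [0.15, 0, 0, 0.002, 0], [0.15, 0, 0, 0, 0], [0.15, 0, 0, 0, 0]]}}

```text
time: 12.43
eef_pos: [635.6, -45.6, 24.5]
tool_rot: [2.227, 2.216, 0.001]
ft_force: [0.0, -0.1, -0.2]
gripper_width: 24.7
grip_force: 59.0
```

Emit:
{"name": "play_rows", "arguments": {"steps": [[0.15, 0, 0, 0.001, 0], [0.15, 0, 0, 0.001, 0], [0.15, 0, 0, 0, 0], [0.15, 0, 0, 0, 0], [0.15, 0, 0, 0, 0]]}}

```text
time: 12.85
eef_pos: [635.3, -45.6, 21.9]
tool_rot: [-2.227, -2.216, -0.0]
ft_force: [0.3, 0.0, -1.0]
gripper_width: 24.5
grip_force: 59.0
```

Down 1 mm more, open, lift.

Emit:
{"name": "play_rows", "arguments": {"steps": [[0.15, 0, 0, 0.001, 0], [0.15, 0, 0, 0.0005, 0], [0.15, 0, 0, 0, 0], [0.15, 0, 0, 0, 0], [0.15, 0, 0, 0, 0]]}}

```text
time: 13.27
eef_pos: [635.5, -45.6, 21.2]
tool_rot: [2.227, 2.216, 0.0]
ft_force: [-2.0, 0.6, 5.2]
gripper_width: 24.3
grip_force: 59.7
```

Emit:
{"name": "play_rows", "arguments": {"steps": [[0.35, 0, 0, 0, 0], [0.4, 0, 0, 0, 0], [0.5, 0, 0, 0, 0], [0.5, 0, 0, 0, 0], [0.5, 0, 0, -0.005, 0]]}}

```text
time: 13.68
eef_pos: [634.5, -45.3, 24.4]
tool_rot: [-2.226, -2.215, 0.001]
ft_force: [-0.0, -0.1, -0.6]
gripper_width: 42.5
grip_force: 0.0
```

Emit:
{"name": "play_rows", "arguments": {"steps": [[0.5, 0, 0, -0.02, 0], [0.5, 0, 0, -0.03, 0], [0.6, 0, 0, -0.03, 0], [1, 0, 0, -0.01, 0], [1, 0, 0, 0, 0]]}}

```text
time: 14.1
eef_pos: [637.5, -46.1, 119.7]
tool_rot: [2.223, 2.212, 0.005]
ft_force: [0.4, 0.4, 0.0]
gripper_width: 73.4
grip_force: 0.0
```

```bash
python3 -c "
from h import *
go(462.5,-14,105)"
```

```text
at [637.5 -46.1 119.7] t 14.1 w 73.4 gf 0.0 j [-0.28  0.22  0.03  1.37  0.    1.3 ]
delta tool [  31.2 -175.2   13.6] toolx [ 0.005  1.    -0.002] tooly [ 1.    -0.005  0.006] yaw of tool y -0.005
```

Emit:
{"name": "play_rows", "arguments": {"steps": [[1, 0.005, -0.02, 0, 0], [1, 0.006, -0.038, 0.002, 0], [1, 0.006, -0.038, 0.003, 0], [1, 0.006, -0.038, 0.003, 0], [1, 0.005, -0.03, 0.003, 0]]}}

```text
time: 14.52
eef_pos: [468.4, -15.9, 102.4]
tool_rot: [-2.225, -2.214, 0.002]
ft_force: [-0.2, -0.1, 0.7]
gripper_width: 85.5
grip_force: 0.0
```

Emit:
{"name": "play_rows", "arguments": {"steps": [[1, 0.0035, -0.009, 0, 0], [1, 0, 0, 0, 0], [1, 0, 0, 0, 0], [1, 0, 0, 0, 0], [1, 0, 0, 0, 0]]}}

```text
time: 14.93
eef_pos: [463.2, -13.4, 104.3]
tool_rot: [-2.227, -2.216, -0.0]
ft_force: [0.2, 0.6, -1.1]
gripper_width: 85.4
grip_force: 0.0
```

```bash
python3 -c "
from h import *
import cv2
go(462.5,-14,12)
cv2.imwrite('pics/w4.png',robot.grab_frame('wrist')[:,:,::-1])"
```

```text
at [463.2 -13.4 104.3] t 14.93 w 85.4 gf 0.0 j [-0.31 -0.31 -0.52  1.36  0.    1.26]
delta tool [-0.6 -0.7 92.3] toolx [0.005 1.    0.   ] tooly [ 1.    -0.005  0.   ] yaw of tool y -0.005
```

View pics/w4.png

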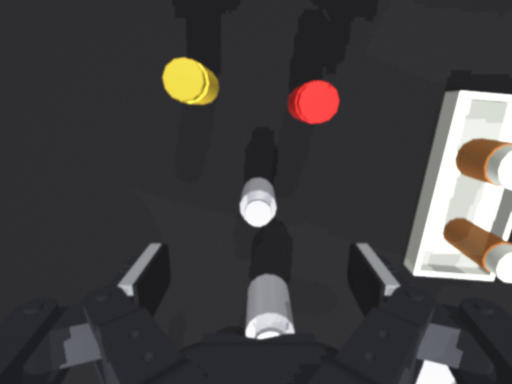

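Wrist view: small weight's knob is at (258,209), centred. Both vials stand in the tray at (490,163) and (480,250). I'll descend and grip.

Emit:
{"name": "play_rows", "arguments": {"steps": [[1, 0, 0, 0.025, 0], [1, 0, 0, 0.025, 0], [1, 0, 0, 0.025, 0], [1, 0, 0, 0.017, 0], [1, 0, 0, 0, 0]]}}

```text
time: 15.4
eef_pos: [460.1, -12.4, 8.6]
tool_rot: [-2.223, -2.212, 0.004]
ft_force: [-2.4, 0.6, -0.7]
gripper_width: 85.4
grip_force: 0.0
```

Emit:
{"name": "play_rows", "arguments": {"steps": [[0.15, 0, 0, 0, 0], [0.15, 0, 0, 0, 0], [0.15, 0, 0, 0, 0], [0.15, 0, 0, 0, 0], [0.15, 0, 0, 0, 0]]}}

```text
time: 15.82
eef_pos: [463.2, -13.4, 13.5]
tool_rot: [2.226, 2.215, 0.001]
ft_force: [2.2, 0.4, 31.4]
gripper_width: 25.6
grip_force: 40.1
```

Emit:
{"name": "play_rows", "arguments": {"steps": [[0.15, 0, 0, 0, 0], [0.15, 0, 0, 0, 0], [0.15, 0, 0, 0, 0], [0.15, 0, 0, 0, 0], [0.15, 0, 0, 0, 0]]}}

```text
time: 16.23
eef_pos: [463.3, -13.4, 13.7]
tool_rot: [2.226, 2.215, 0.001]
ft_force: [-0.8, 0.8, 5.8]
gripper_width: 25.2
grip_force: 59.0
```

Emit:
{"name": "play_rows", "arguments": {"steps": [[0.15, 0, 0, -0.01, 0], [0.15, 0, 0, -0.025, 0], [0.15, 0, 0, -0.035, 0], [0.15, 0, 0, -0.03, 0], [0.15, 0, 0, 0, 0]]}}

```text
time: 16.65
eef_pos: [465.5, -14.1, 119.4]
tool_rot: [2.221, 2.21, 0.007]
ft_force: [1.3, -0.3, -1.4]
gripper_width: 25.2
grip_force: 59.5
```

```bash
python3 -c "
from h import *
go(625,235,112)"
```

```text
at [465.5 -14.1 119.4] t 16.65 w 25.2 gf 59.45223481947323 j [-0.31 -0.32 -0.5   1.38  0.    1.26]
delta tool [249.9 158.2   8.1] toolx [ 0.005  1.    -0.003] tooly [ 1.    -0.005  0.009] yaw of tool y -0.005
```

Emit:
{"name": "play_rows", "arguments": {"steps": [[0.15, 0.0125, 0.008, 0, 0], [0.15, 0.028, 0.018, 0, 0], [0.15, 0.028, 0.018, 0, 0], [0.15, 0.028, 0.018, 0, 0], [0.15, 0.028, 0.018, 0, 0]]}}

```text
time: 17.07
eef_pos: [543.7, 112.4, 112.7]
tool_rot: [2.227, 2.215, 0.0]
ft_force: [0.4, -0.1, -2.2]
gripper_width: 25.2
grip_force: 59.5
```

Emit:
{"name": "play_rows", "arguments": {"steps": [[0.15, 0.028, 0.018, 0, 0], [0.15, 0.028, 0.018, 0, 0], [0.15, 0.028, 0.018, 0, 0], [0.15, 0.028, 0.018, 0, 0], [0.15, 0.0135, 0.008, 0, 0]]}}

```text
time: 17.48
eef_pos: [624.7, 239.1, 112.1]
tool_rot: [-2.225, -2.217, -0.001]
ft_force: [0.7, -0.6, -1.7]
gripper_width: 25.2
grip_force: 59.6
```

Emit:
{"name": "play_rows", "arguments": {"steps": [[0.15, 0, 0, 0, 0], [0.15, 0, 0, 0, 0], [0.15, 0, 0, 0, 0], [0.15, 0, 0, 0, 0], [0.15, 0, 0, 0, 0]]}}

```text
time: 17.9
eef_pos: [623.5, 235.2, 112.7]
tool_rot: [2.228, 2.215, 0.0]
ft_force: [-0.3, -0.2, -1.8]
gripper_width: 25.6
grip_force: 59.7
```

```bash
python3 -c "
from h import *
import cv2
go(624,236,20)
cv2.imwrite('pics/w5.png',robot.grab_frame('wrist')[:,:,::-1])"
```

```text
at [623.5 235.2 112.7] t 17.9 w 25.6 gf 59.6832896900014 j [ 0.16  0.32  0.12  1.38 -0.    1.74]
delta tool [ 0.8  0.5 92.7] toolx [ 0.006  1.    -0.   ] tooly [ 1.    -0.006  0.   ] yaw of tool y -0.006
```

View pics/w5.png

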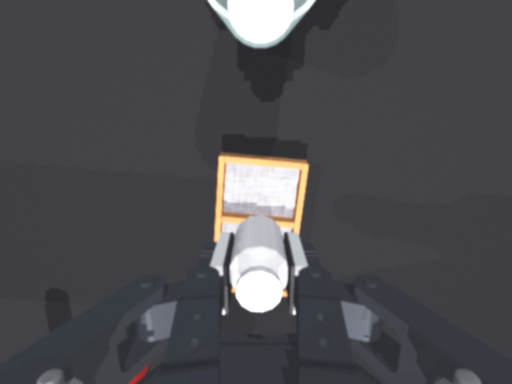

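Wrist view: the case's far edge runs (219,155)–(307,161), with the divider's near side about row 219–224. The weight is held straight. Next I check the bay centre.

```bash
python3 -c "
from h import *
a,b=wr(219,155,18)[:2],wr(307,161,18)[:2];m=(a+b)/2
print(a,b,np.linalg.norm(a-b)); n=np.array([-(b-a)[1],(b-a)[0]])/np.linalg.norm(b-a)
print(n, 'case c',m-61.5*n,'small',m-28*n,'large',m-87*n, wr(220,217,18),wr(301,221,18))"
```

```text
[591.1 269.5] [661.1 264.3] 70.19287713151527
[0.07408159 0.99725218] case c [621.54398217 205.5689907 ] small [624.02571546 238.97693886] large [619.6549016  180.13906002] [589.7 217.1  18. ] [658.  213.1  18. ]
```

Emit:
{"name": "play_rows", "arguments": {"steps": [[0.15, 0.0025, 0.001, 0.02, 0], [0.15, 0, 0, 0.025, 0], [0.15, 0, 0, 0.025, 0], [0.15, 0, 0, 0.012, 0], [0.15, 0, 0, 0, 0]]}}

```text
time: 18.37
eef_pos: [622.2, 237.7, 26.9]
tool_rot: [-2.225, -2.213, 0.007]
ft_force: [-0.0, 0.2, -2.2]
gripper_width: 25.2
grip_force: 59.7
```

Emit:
{"name": "play_rows", "arguments": {"steps": [[0.15, 0, 0, 0.004, 0], [0.15, 0, 0, 0.003, 0], [0.15, 0, 0, 0.002, 0], [0.15, 0, 0, 0, 0], [0.15, 0, 0, 0, 0]]}}

```text
time: 18.78
eef_pos: [625.2, 238.6, 22.3]
tool_rot: [2.227, 2.215, 0.002]
ft_force: [-0.5, 0.4, -2.3]
gripper_width: 25.4
grip_force: 59.7
```

Emit:
{"name": "play_rows", "arguments": {"steps": [[0.15, 0, 0, 0.001, 0], [0.15, 0, 0, 0.001, 0], [0.15, 0, 0, 0.0005, 0], [0.15, 0, 0, 0, 0], [0.15, 0, 0, 0, 0]]}}

```text
time: 19.2
eef_pos: [625.1, 238.7, 19.8]
tool_rot: [2.227, 2.216, 0.001]
ft_force: [-2.5, 0.2, 5.5]
gripper_width: 24.9
grip_force: 60.4
```

Emit:
{"name": "play_rows", "arguments": {"steps": [[0.35, 0, 0, 0, 0], [0.4, 0, 0, 0, 0], [0.5, 0, 0, 0, 0], [0.5, 0, 0, 0, 0], [0.5, 0, 0, -0.005, 0]]}}

```text
time: 19.62
eef_pos: [623.9, 238.4, 22.8]
tool_rot: [-2.226, -2.215, 0.002]
ft_force: [-0.4, 0.0, -0.2]
gripper_width: 42.6
grip_force: 0.0
```

Emit:
{"name": "play_rows", "arguments": {"steps": [[0.5, 0, 0, -0.02, 0], [0.5, 0, 0, -0.03, 0], [0.6, 0, 0, -0.03, 0], [1, 0, 0, -0.02, 0], [1, 0, 0, 0, 0]]}}

```text
time: 20.03
eef_pos: [627.4, 239.1, 130.3]
tool_rot: [2.224, 2.213, 0.011]
ft_force: [1.3, -0.3, 0.8]
gripper_width: 73.6
grip_force: 0.0
```

```bash
python3 -c "
from h import *
go(470.5,-110,115)"
```

```text
at [627.4 239.1 130.3] t 20.03 w 73.6 gf 0.0 j [0.17 0.32 0.15 1.4  0.   1.75]
delta tool [-349.9 -155.3   13.5] toolx [0.005 1.    0.002] tooly [ 1.    -0.005  0.008] yaw of tool y -0.005
```

Emit:
{"name": "play_rows", "arguments": {"steps": [[1, -0.02, -0.009, 0, 0], [1, -0.037, -0.0162, 0, 0], [1, -0.037, -0.0162, 0, 0], [1, -0.037, -0.0162, 0, 0], [1, -0.037, -0.0162, 0, 0]]}}

```text
time: 20.45
eef_pos: [548.9, 69.7, 123.5]
tool_rot: [-2.226, -2.217, 0.0]
ft_force: [-0.0, -1.0, -0.2]
gripper_width: 85.5
grip_force: 0.0
```

Emit:
{"name": "play_rows", "arguments": {"steps": [[1, -0.037, -0.0162, 0, 0], [1, -0.037, -0.0162, 0.002, 0], [1, -0.037, -0.0162, 0.004, 0], [1, -0.037, -0.0162, 0.004, 0], [1, -0.0335, -0.0143, 0, 0]]}}

```text
time: 20.87
eef_pos: [468.4, -111.6, 113.0]
tool_rot: [-2.227, -2.215, 0.0]
ft_force: [0.7, -0.3, -0.2]
gripper_width: 85.2
grip_force: 0.0
```

Emit:
{"name": "play_rows", "arguments": {"steps": [[1, 0, 0, 0, 0], [1, 0, 0, 0, 0], [1, 0, 0, 0, 0], [1, 0, 0, 0, 0], [1, 0, 0, 0, 0]]}}

```text
time: 21.28
eef_pos: [470.4, -109.1, 113.8]
tool_rot: [-2.225, -2.218, -0.0]
ft_force: [-0.1, 0.7, 0.0]
gripper_width: 85.6
grip_force: 0.0
```

```bash
python3 -c "
from h import *
import cv2
go(470.5,-110,20)
cv2.imwrite('pics/w6.png',robot.grab_frame('wrist')[:,:,::-1])"
```

```text
at [ 470.4 -109.1  113.8] t 21.28 w 85.6 gf 0.0 j [-0.5  -0.25 -0.45  1.37  0.    1.07]
delta tool [-0.9  0.1 93.8] toolx [0.003 1.    0.   ] tooly [ 1.    -0.003 -0.   ] yaw of tool y -0.003
```

View pics/w6.png

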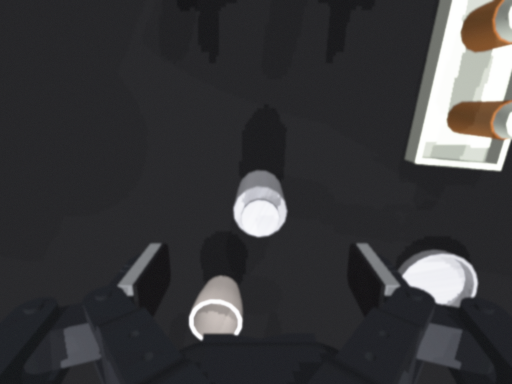

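Wrist view: the large weight is centred at (260,212), and both vials stand in the tray. I'll descend to about z 19 and grip.

Emit:
{"name": "play_rows", "arguments": {"steps": [[1, -0.001, 0, 0.025, 0], [1, 0, 0, 0.028, 0], [1, 0, 0, 0.026, 0], [1, 0, 0, 0.015, 0], [1, 0, 0, 0, 0]]}}

```text
time: 21.75
eef_pos: [467.9, -109.1, 16.3]
tool_rot: [-2.221, -2.214, 0.002]
ft_force: [-0.4, 0.0, 0.5]
gripper_width: 85.2
grip_force: 0.0
```

Emit:
{"name": "play_rows", "arguments": {"steps": [[0.2, 0, 0, 0, 0], [0.2, 0, 0, 0, 0], [0.2, 0, 0, 0, 0], [0.2, 0, 0, 0, 0], [0.2, 0, 0, 0, 0]]}}

```text
time: 22.17
eef_pos: [471.3, -111.6, 21.6]
tool_rot: [2.225, 2.214, 0.002]
ft_force: [0.4, 0.5, 6.3]
gripper_width: 36.9
grip_force: 59.8
```

Emit:
{"name": "play_rows", "arguments": {"steps": [[0.2, 0, 0, 0, 0], [0.2, 0, 0, 0, 0], [0.2, 0, 0, 0, 0], [0.2, 0, 0, 0, 0], [0.2, 0, 0, 0, 0]]}}

```text
time: 22.58
eef_pos: [471.3, -111.6, 21.6]
tool_rot: [2.225, 2.214, 0.002]
ft_force: [0.4, 2.6, 5.7]
gripper_width: 36.7
grip_force: 59.8
```

Emit:
{"name": "play_rows", "arguments": {"steps": [[0.2, 0, 0, -0.008, 0], [0.2, 0, 0, -0.02, 0], [0.2, 0, 0, -0.03, 0], [0.2, 0, 0, -0.025, 0], [0.2, 0, 0, -0.012, 0]]}}

```text
time: 23.0
eef_pos: [471.0, -111.7, 118.4]
tool_rot: [2.225, 2.214, 0.002]
ft_force: [0.4, -1.3, -4.3]
gripper_width: 36.4
grip_force: 61.3
```

```bash
python3 -c "
from h import *
go(620,178.5,115)"
```

```text
at [ 471.  -111.7  118.4] t 23.0 w 36.4 gf 61.30051764543168 j [-0.5  -0.25 -0.45  1.37  0.    1.07]
delta tool [291.  147.5   3.4] toolx [ 0.005  1.    -0.002] tooly [ 1.    -0.005  0.003] yaw of tool y -0.005
```

Emit:
{"name": "play_rows", "arguments": {"steps": [[0.2, 0.012, 0.006, 0, 0], [0.2, 0.03, 0.015, 0, 0], [0.2, 0.034, 0.017, 0, 0], [0.2, 0.034, 0.017, 0, 0], [0.2, 0.034, 0.017, 0, 0]]}}

```text
time: 23.42
eef_pos: [542.9, 34.0, 114.4]
tool_rot: [-2.227, -2.215, 0.001]
ft_force: [0.6, -1.1, -4.3]
gripper_width: 36.3
grip_force: 61.3
```

Emit:
{"name": "play_rows", "arguments": {"steps": [[0.2, 0.034, 0.017, 0, 0], [0.2, 0.034, 0.017, 0, 0], [0.2, 0.034, 0.017, 0, 0], [0.2, 0.03, 0.0155, 0, 0], [0.2, 0.015, 0.009, 0, 0]]}}

```text
time: 23.83
eef_pos: [619.3, 182.7, 113.8]
tool_rot: [-2.223, -2.218, 0.0]
ft_force: [0.7, -0.7, -5.5]
gripper_width: 36.4
grip_force: 61.5
```

Emit:
{"name": "play_rows", "arguments": {"steps": [[0.2, 0, 0, 0, 0], [0.2, 0, 0, 0, 0], [0.2, 0, 0, 0, 0], [0.2, 0, 0, 0, 0], [0.2, 0, 0, 0, 0]]}}

```text
time: 24.25
eef_pos: [618.7, 178.2, 114.9]
tool_rot: [-2.228, -2.214, 0.0]
ft_force: [-1.0, -0.6, -4.4]
gripper_width: 36.4
grip_force: 61.8
```

```bash
python3 -c "
from h import *
go(620,178.5,27.6)"
```

```text
at [618.7 178.2 114.9] t 24.25 w 36.4 gf 61.7874893930275 j [ 0.08  0.25  0.04  1.37 -0.    1.65]
delta tool [ 0.4  1.3 87.3] toolx [ 0.006  1.    -0.   ] tooly [ 1.    -0.006 -0.   ] yaw of tool y -0.006
```

Emit:
{"name": "play_rows", "arguments": {"steps": [[0.2, 0, 0.001, 0.02, 0], [0.2, 0, 0, 0.025, 0], [0.2, 0, 0, 0.022, 0], [0.2, 0, 0, 0.01, 0], [0.2, 0, 0, 0, 0]]}}

```text
time: 24.67
eef_pos: [617.8, 178.3, 35.0]
tool_rot: [-2.226, -2.213, 0.006]
ft_force: [0.1, 0.7, -5.0]
gripper_width: 36.4
grip_force: 61.7
```

Emit:
{"name": "play_rows", "arguments": {"steps": [[0.2, 0, 0, 0.004, 0], [0.2, 0, 0, 0.003, 0], [0.2, 0, 0, 0.001, 0], [0.2, 0, 0, 0, 0], [0.2, 0, 0, 0, 0]]}}

```text
time: 25.08
eef_pos: [620.5, 179.1, 30.8]
tool_rot: [2.226, 2.215, 0.002]
ft_force: [-0.5, 0.5, -4.6]
gripper_width: 36.6
grip_force: 61.7
```

Emit:
{"name": "play_rows", "arguments": {"steps": [[0.2, 0, 0, 0.001, 0], [0.2, 0, 0, 0.001, 0], [0.2, 0, 0, 0.001, 0], [0.2, 0, 0, 0.0005, 0], [0.2, 0, 0, 0, 0]]}}

```text
time: 25.5
eef_pos: [620.3, 179.2, 27.6]
tool_rot: [2.226, 2.216, 0.001]
ft_force: [-3.6, -0.0, 4.5]
gripper_width: 36.3
grip_force: 62.9
```

Emit:
{"name": "play_rows", "arguments": {"steps": [[0.2, 0, 0, 0, 0], [0.2, 0, 0, 0, 0], [0.2, 0, 0, 0, 0], [0.2, 0, 0, 0, 0], [0.2, 0, 0, 0, 0]]}}

```text
time: 25.92
eef_pos: [620.3, 179.2, 27.6]
tool_rot: [2.226, 2.216, 0.001]
ft_force: [-5.1, 0.0, 6.0]
gripper_width: 36.4
grip_force: 62.9
```

Seated (27.6 as predicted, force now upward). Release and go to the crucible.

Emit:
{"name": "play_rows", "arguments": {"steps": [[0.47, 0, 0, 0, 0], [0.52, 0, 0, 0, 0], [0.6, 0, 0, 0, 0], [0.6, 0, 0, 0, 0], [0.6, 0, 0, -0.005, 0]]}}

```text
time: 26.33
eef_pos: [619.4, 179.0, 30.5]
tool_rot: [-2.226, -2.215, 0.002]
ft_force: [-0.4, -0.2, -1.0]
gripper_width: 51.0
grip_force: 0.0
```

Emit:
{"name": "play_rows", "arguments": {"steps": [[0.6, 0, 0, -0.02, 0], [0.6, 0, 0, -0.03, 0], [0.7, 0, 0, -0.03, 0], [1, 0, 0, -0.015, 0], [1, 0, 0, 0, 0]]}}

```text
time: 26.75
eef_pos: [622.5, 179.3, 131.8]
tool_rot: [2.224, 2.213, 0.009]
ft_force: [0.7, -0.0, 0.4]
gripper_width: 81.2
grip_force: 0.0
```

Emit:
{"name": "play_rows", "arguments": {"steps": [[1, -0.02, -0.01, 0, 0], [1, -0.035, -0.0166, 0, 0], [1, -0.035, -0.0166, 0, 0], [1, -0.035, -0.0166, 0, 0], [1, -0.035, -0.0166, 0, 0]]}}

```text
time: 27.17
eef_pos: [541.5, 18.4, 125.7]
tool_rot: [-2.226, -2.216, 0.001]
ft_force: [0.9, -0.8, 0.3]
gripper_width: 85.7
grip_force: 0.0
```

Emit:
{"name": "play_rows", "arguments": {"steps": [[1, -0.035, -0.0166, 0, 0], [1, -0.035, -0.0166, 0, 0], [1, -0.035, -0.0166, 0, 0], [1, -0.035, -0.0166, 0, 0], [1, -0.035, -0.0166, 0, 0]]}}

```text
time: 27.58
eef_pos: [457.7, -156.4, 125.9]
tool_rot: [-2.227, -2.216, -0.0]
ft_force: [0.9, -0.5, 0.0]
gripper_width: 85.2
grip_force: 0.0
```

Emit:
{"name": "play_rows", "arguments": {"steps": [[1, -0.035, -0.0166, 0, 0], [1, -0.018, -0.008, 0, 0], [1, 0, 0, 0, 0], [1, 0, 0, 0, 0], [1, 0, 0, 0, 0]]}}

```text
time: 28.0
eef_pos: [434.0, -207.5, 126.0]
tool_rot: [-2.227, -2.215, -0.0]
ft_force: [1.0, 0.8, 1.0]
gripper_width: 85.5
grip_force: 0.0
```

```bash
python3 -c "
from h import *
import cv2
go(435,-209.7,18)
cv2.imwrite('pics/w7.png',robot.grab_frame('wrist')[:,:,::-1])"
```

```text
at [ 434.  -207.5  126. ] t 28.0 w 85.5 gf 0.0 j [-0.72 -0.26 -0.44  1.39  0.    0.86]
delta tool [ -2.3   1.  108. ] toolx [0.005 1.    0.001] tooly [ 1.    -0.005 -0.   ] yaw of tool y -0.005
```

View pics/w7.png

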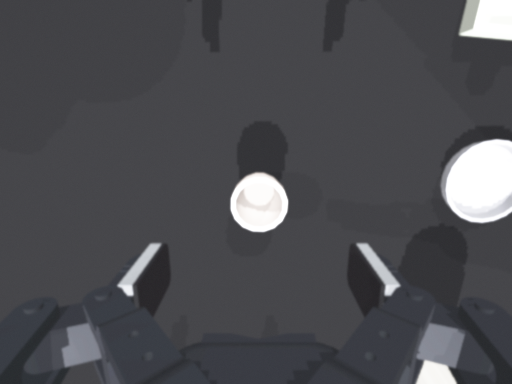

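Wrist view: crucible rim centred at (259,203). Dish rim is centred at about (483,180).

```bash
python3 -c "
from h import *
print(wr(259,203,46),wr(483,180,14))"
```

```text
[ 433.2 -208.4   46. ] [ 628.3 -198.5   14. ]
```

Emit:
{"name": "play_rows", "arguments": {"steps": [[1, -0.002, 0.001, 0.028, 0], [1, 0, 0, 0.03, 0], [1, 0, 0, 0.03, 0], [1, 0, 0, 0.016, 0], [1, 0, 0, 0.004, 0]]}}

```text
time: 28.47
eef_pos: [433.6, -207.2, 14.9]
tool_rot: [-2.221, -2.214, 0.0]
ft_force: [0.1, 0.8, -0.3]
gripper_width: 85.2
grip_force: 0.0
```

Emit:
{"name": "play_rows", "arguments": {"steps": [[0.6, 0, 0, 0, 0], [0.45, 0, 0, 0, 0], [0.3, 0, 0, 0, 0], [0.3, 0, 0, 0, 0], [0.3, 0, 0, 0, 0]]}}

```text
time: 28.88
eef_pos: [436.2, -210.8, 20.4]
tool_rot: [2.225, 2.214, 0.001]
ft_force: [-0.6, 0.4, 5.8]
gripper_width: 41.4
grip_force: 60.0
```

Emit:
{"name": "play_rows", "arguments": {"steps": [[0.3, 0, 0, 0, 0], [0.3, 0, 0, 0, 0], [0.3, 0, 0, 0, 0], [0.3, 0, 0, 0, 0], [0.3, 0, 0, 0, 0]]}}

```text
time: 29.3
eef_pos: [436.2, -210.8, 20.4]
tool_rot: [2.225, 2.214, 0.001]
ft_force: [-1.2, 1.1, 6.5]
gripper_width: 41.8
grip_force: 60.0
```

Emit:
{"name": "play_rows", "arguments": {"steps": [[0.3, 0, 0, -0.008, 0], [0.3, 0, 0, -0.02, 0], [0.3, 0, 0, -0.02, 0], [0.3, 0, 0, -0.015, 0], [0.3, 0, 0, 0, 0]]}}

```text
time: 29.72
eef_pos: [436.9, -211.6, 85.9]
tool_rot: [2.223, 2.212, 0.001]
ft_force: [0.1, -1.0, -0.6]
gripper_width: 41.5
grip_force: 60.8
```

```bash
python3 -c "
from h import *
go(634.5,-199.5,82)"
```

```text
at [ 436.9 -211.6   85.9] t 29.72 w 41.5 gf 60.775785160803935 j [-0.72 -0.24 -0.49  1.31  0.    0.85]
delta tool [ 13.1 197.5   4.8] toolx [ 0.005  1.    -0.004] tooly [ 1.    -0.005  0.005] yaw of tool y -0.005
```

Emit:
{"name": "play_rows", "arguments": {"steps": [[0.3, 0.001, 0.015, 0, 0], [0.3, 0.002, 0.03, 0, 0], [0.3, 0.002, 0.033, 0, 0], [0.3, 0.002, 0.033, 0, 0], [0.3, 0.002, 0.033, 0, 0]]}}

```text
time: 30.13
eef_pos: [580.6, -201.5, 81.2]
tool_rot: [2.227, 2.215, 0.0]
ft_force: [0.3, 0.1, 0.6]
gripper_width: 41.7
grip_force: 60.8
```

Emit:
{"name": "play_rows", "arguments": {"steps": [[0.3, 0.002, 0.03, 0, 0], [0.3, 0.001, 0.017, 0, 0], [0.3, 0, 0.006, 0, 0], [0.3, 0, 0, 0, 0], [0.3, 0, 0, 0, 0]]}}

```text
time: 30.55
eef_pos: [631.4, -198.9, 81.1]
tool_rot: [-2.226, -2.215, 0.001]
ft_force: [0.1, 0.3, -1.3]
gripper_width: 41.7
grip_force: 60.9
```

Emit:
{"name": "play_rows", "arguments": {"steps": [[0.3, 0, 0, 0, 0], [0.3, 0, 0, 0, 0], [0.3, 0, 0, 0, 0], [0.3, 0, 0, 0, 0], [0.3, 0, 0, 0, 0]]}}

```text
time: 30.97
eef_pos: [631.9, -199.1, 81.6]
tool_rot: [2.227, 2.215, 0.0]
ft_force: [0.7, -1.0, 0.3]
gripper_width: 41.6
grip_force: 60.9
```

```bash
python3 -c "
from h import *
import cv2
go(634.5,-200,24.4)
cv2.imwrite('pics/w8.png',robot.grab_frame('wrist')[:,:,::-1])"
```

```text
at [ 631.9 -199.1   81.6] t 30.97 w 41.6 gf 60.90032601277926 j [-0.5   0.32  0.07  1.32  0.    1.07]
delta tool [-0.9  2.6 57.2] toolx [ 0.005  1.    -0.   ] tooly [ 1.    -0.005  0.   ] yaw of tool y -0.005
```

View pics/w8.png

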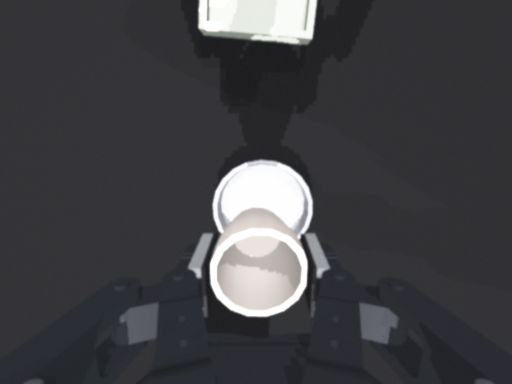

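Wrist view: dish rim spans columns 213–313 with its top at row 160, so its centre is about (263,209). The crucible is held upright.

```bash
python3 -c "
from h import *
print(wr(263,209,14),wr(213,205,14),wr(313,205,14),wr(263,160,14))"
```

```text
[ 633.9 -200.9   14. ] [ 597.1 -197.6   14. ] [ 670.7 -198.    14. ] [ 633.9 -164.4   14. ]
```

Dish at about (634.5, −201) and the TCP at (631.9, −199.1). Shift +2.5 along tool y and −1.5 along tool x, then lower to 24.4.

Emit:
{"name": "play_rows", "arguments": {"steps": [[0.3, -0.0015, 0.0025, 0.015, 0], [0.3, 0, 0, 0.02, 0], [0.3, 0, 0, 0.01, 0], [0.3, 0, 0, 0.004, 0], [0.3, 0, 0, 0, 0]]}}

```text
time: 31.43
eef_pos: [633.5, -199.9, 30.4]
tool_rot: [-2.225, -2.214, 0.001]
ft_force: [-0.9, 0.7, -0.8]
gripper_width: 41.8
grip_force: 60.9
```

Emit:
{"name": "play_rows", "arguments": {"steps": [[0.3, 0, 0, 0.002, 0], [0.3, 0, 0, 0.002, 0], [0.3, 0, 0, 0.001, 0], [0.3, 0, 0, 0, 0], [0.3, 0, 0, 0, 0]]}}

```text
time: 31.85
eef_pos: [634.9, -200.6, 27.8]
tool_rot: [2.227, 2.215, 0.0]
ft_force: [0.2, 0.5, -0.0]
gripper_width: 41.7
grip_force: 60.9
```

Emit:
{"name": "play_rows", "arguments": {"steps": [[0.3, 0, 0, 0.001, 0], [0.3, 0, 0, 0.001, 0], [0.3, 0, 0, 0.001, 0], [0.3, 0, 0, 0.0005, 0], [0.3, 0, 0, 0, 0]]}}

```text
time: 32.27
eef_pos: [634.7, -200.6, 24.5]
tool_rot: [2.227, 2.216, 0.0]
ft_force: [-1.3, 0.7, 4.4]
gripper_width: 41.7
grip_force: 61.3
```

Emit:
{"name": "play_rows", "arguments": {"steps": [[0.3, 0, 0, 0.0005, 0], [0.3, 0, 0, 0, 0], [0.3, 0, 0, 0, 0], [0.3, 0, 0, 0, 0], [0.3, 0, 0, 0, 0]]}}

```text
time: 32.68
eef_pos: [634.8, -200.6, 24.4]
tool_rot: [2.226, 2.215, 0.0]
ft_force: [-3.0, 1.6, 8.7]
gripper_width: 41.5
grip_force: 61.8
```

Seated; release, lift, move back to clear the view.

Emit:
{"name": "play_rows", "arguments": {"steps": [[0.53, 0, 0, 0, 0], [0.6, 0, 0, 0, 0], [0.7, 0, 0, 0, 0], [0.7, 0, 0, 0, 0], [0.7, 0, 0, -0.005, 0]]}}

```text
time: 33.1
eef_pos: [633.9, -200.1, 27.2]
tool_rot: [-2.226, -2.214, 0.001]
ft_force: [0.3, 0.1, 0.4]
gripper_width: 59.8
grip_force: 0.0
```

Emit:
{"name": "play_rows", "arguments": {"steps": [[0.7, 0, 0, -0.02, 0], [0.7, 0, 0, -0.03, 0], [0.8, 0, 0, -0.035, 0], [1, 0, 0, -0.035, 0], [1, 0, 0, -0.03, 0]]}}

```text
time: 33.52
eef_pos: [634.7, -200.5, 181.3]
tool_rot: [2.226, 2.215, 0.001]
ft_force: [-0.0, -0.1, -0.2]
gripper_width: 84.8
grip_force: 0.0
```

Emit:
{"name": "play_rows", "arguments": {"steps": [[1, 0, -0.03, -0.02, 0], [1, 0, -0.04, 0, 0], [1, 0, -0.04, 0, 0], [1, 0, -0.04, 0, 0], [1, 0, -0.03, 0, 0]]}}

```text
time: 33.93
eef_pos: [452.3, -199.2, 198.6]
tool_rot: [2.227, 2.216, -0.0]
ft_force: [-0.8, 0.3, 0.4]
gripper_width: 85.5
grip_force: 0.0
```

Emit:
{"name": "play_rows", "arguments": {"steps": [[1, 0, -0.01, 0, 0], [1, 0, 0, 0, 0], [1, 0, 0, 0, 0], [1, 0, 0, 0, 0], [1, 0, 0, 0, 0]]}}

```text
time: 34.35
eef_pos: [445.4, -199.6, 198.4]
tool_rot: [-2.226, -2.216, -0.0]
ft_force: [0.6, 0.1, -0.0]
gripper_width: 85.2
grip_force: 0.0
```

```bash
python3 - <<'E'
from h import *
import cv2
a=robot.grab_frame("top")[130:190,110:340,::-1];b=robot.grab_frame("scene")[140:345,160:310,::-1]
a=cv2.resize(a,None,fx=2.2,fy=2.2,interpolation=cv2.INTER_CUBIC);b=cv2.resize(b,None,fx=2,fy=2,interpolation=cv2.INTER_CUBIC)
o=np.zeros((max(a.shape[0],b.shape[0]),a.shape[1]+b.shape[1],3),np.uint8);o[:a.shape[0],:a.shape[1]]=a;o[:b.shape[0],a.shape[1]:]=b
print(o.shape);cv2.imwrite("pics/end.png",o[:600,:])
E
```

```text
(410, 806, 3)
```

View pics/end.png

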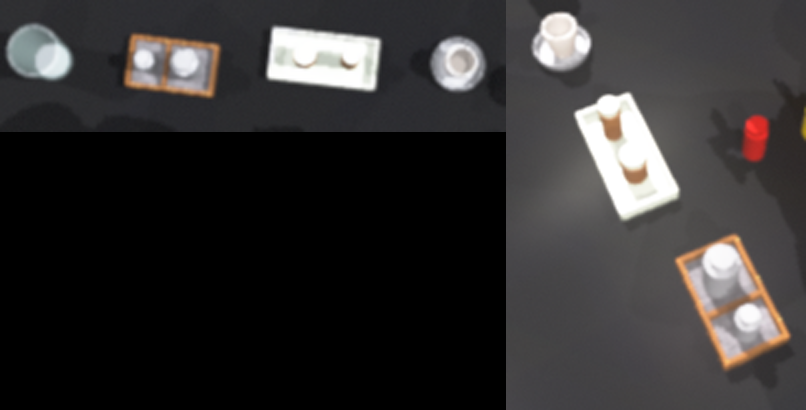

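All five objects stand upright and centred: large weight (184,62), small (144,60), vials (305,57)/(350,57), crucible (460,62). The beaker is unmoved. Handing in.

```bash
python3 -c "
from workcell import robot
print(robot.finish_job())"
```

```text
the job is handed in; nothing more can be done
None
```

I handed the job in at about 34 s. The final pictures show the two weights in their bays, both vials in the tray and the crucible in the dish, all upright; the beaker hasn't moved, the bottle was outside those crops but the arm never went near it, and no verdict came back.

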